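# Sort the sectioning leftovers into their trays

## Robot

A 7-joint arm with a two-finger parallel gripper is mounted at the origin on a cart in front of the work surface, level with it; the furniture and walls round the work are solid. World frame = base frame: x ahead of the robot, y to its left, z up, the work surface at z = 0. Lengths are in m, angles in rad, forces in N, time in s.
With the tool pointing down it reaches from about 0.425 to 0.875 m from the base axis. Payload 4.7 kg.
Tool frame: the origin (TCP) lies at the centre of the arm's flange, where the gripper is bolted on; the fingertips stand 182 mm ahead of it and the grasp point (between the pads) lies ahead of it (ctrl.hold_point_z is the z of the grasp point in the tool frame, in m); z points along the fingers, y is the direction in which the jaws open and shut (so a half turn about z gives the same grasp; the last joint's range is limited). The gripper opens to 87 mm and grips with 3 to 60 N. Pads are 19 mm wide; open, the fingers measure 117 mm over their backs; the gripper's body (75 mm by 190 mm) begins 51 mm behind the grasp point.
Start: joints at [1.219, 0.321, -0.07, 1.45, 0.023, 1.371, -0.057], TCP at [0.232, -0.607, 0.405] pointing down, gripper open.
Joint ranges: [-2.86, 2.86], [-0.3, 2.09], [-1.38, 1.24], [0.06, 2.45], [-1.56, 4.7], [0.09, 2.05], [-2.69, 2.69]. Speed limits (rad/s): [2.57, 2.57, 3.14, 3.14, 3.14, 3.14, 3.14].

## Interface

Orientations are given as a rotation vector (axis times angle).
In Python, from bench import get_state, imaging, workorder, ctrl gives the robot as it stands.
- The arm moves only by the tool step_arm, never from a script. Its argument "increments" is a list of rows, each an object of numbers: "claw": the opening, from 0 (shut) to 1 (fully open); "tx", "ty", "tz": the shift along the tool's x, y, z in m; "spin": the turn about the tool's z in degrees. A call has 1 to 8 rows; each row is the pose to reach, as a shift and turn from the pose commanded when the call began, along the tool's axes at that moment; what a row does not reach only later rows make up. A row lasts 1/12 s, in which the tool goes at most 41.7 mm and 7.16 degrees, less where a joint would pass 70% of its speed; a pose out of reach is approached as far as the arm can. A call with a gripper value outside its range is refused whole. The fingers move at their own pace and stop on an object; "force" is the grip in N (left out, the last holds). Time passes only in rows, so rows that repeat a pose let the fingers close. It gives the time, the measured TCP pose, the force and the opening at its end, in the units of the state.
- get_state(): the state, without advancing time (a new reading comes with each control period).
- imaging.get_image(name): name is "side" or "top" or "wrist"; returns the picture (420x560x3 uint8, blue, green, red); there is no depth.
- imaging.camera_params(name): a dict with "intrinsics" (3x3 intrinsics, pixels), "camera_from_world" (4x4, takes a point from world to camera coordinates). Camera axes: x right, y down, z forward; pixel columns grow to the right and rows downward; lengths in m; the calibration is good to about 2 mm. The wrist camera is an equidistant fisheye: a pixel r from the principal point sees the ray r / f radians off the axis. A picture is of the moment at which its call begins: read the wrist's pose just before it. camera_params takes no time and is no camera call; for the wrist camera it gives the pose at the moment of the call.
- workorder.close_job(): hands the job in, once; it reports no verdict.
The state is a dict: "time": time; "joint_positions": joint angles; "qd": joint speeds; "joint_torque": joint torques, N m; "position": TCP position; "tool_rot": TCP orientation; "ft_force": force on the tool from outside, world axes, zero at the start; "torque": the same for the moment, N m; "grip_width": opening from 0.0 (shut) to 1.0 (fully open).
Only numpy, scipy, OpenCV 4.12 (cv2) and the standard library are available. Lean on these libraries where they do the work, as an engineer would, in place of code of your own. Each camera call takes 0.05 s, during which the arm holds its last target. There are 200 camera calls.

## Task

Clear up after sectioning by sorting the four loose things on the bench: stand the amber vial with the black cap and the white dropper bottle with the blue cap upright in the blue tray, set the aluminium block puck in the white tray with its pegs up, and lay the blade pack in the yellow tray with its orange side up. Each must rest flat on the floor of its tray, inside the rim; leave the grey case, the clear vial and the green tape roll where they are.

Things in the scene. Friction and masses are not known exactly. Their poses are not given: they have to be found in the camera images.
- stain_vial_mid (a point): Centre (24 mm up, on its axis) of the small amber glass vial with a black cap, standing upright, round, 25 mm across the cap, 22 mm across the body, 48 mm tall, about 20 g. Its z points up through the cap. It trades places with the other three loose things from start to start.
- drop_bottle_mid (a point): Centre (32 mm up, on its axis) of the white dropper bottle with a blue cap, standing upright, round, 33 mm across, 64 mm tall, about 35 g. Its z points up through the cap. It trades places with the other three loose things from start to start.
- block_puck_mid (a point): Point on the axis, 11 mm above the underside, of the pale silvery aluminium block puck: a disc 36 mm across and 13 mm thick with four small amber and cream resin pegs (7 mm across) standing on it up to 22 mm; about 60 g. Grip the disc by its rim. Its z points up through the pegs. It trades places with the other three loose things from start to start.
- blade_pack_mid (a point): Centre (5 mm up) of the flat blade pack, a white box with an orange top, 38 mm along its own x, 49 mm along its own y, 10 mm high (its solid part ends 9 mm up), about 20 g, lying flat at any yaw. Its z points up through the orange face. It trades places with the other three loose things from start to start.
- blue_tray_floor (a point): Centre of the inner floor (upper face, 4 mm above the table) of the blue spill tray for bottles, five low ribs across its floor. Outside 100 mm along its x, 112 mm along its y, 12 mm high; inner floor 92 x 104 mm, walls 4 mm thick, rim 8 mm above the floor; a small lug at each y end adds 8 mm. Fixed; yawed up to 14 degrees; the three trays trade places.
- white_tray_floor (a point): Centre of the inner floor (upper face, 4 mm above the table) of the white specimen tray, four low ribs along its floor. Outside 100 mm along its x, 112 mm along its y, 12 mm high; inner floor 92 x 104 mm, walls 4 mm thick, rim 8 mm above the floor; a small lug at each y end adds 8 mm. Fixed; yawed up to 14 degrees; the three trays trade places.
- yellow_tray_floor (a point): Centre of the inner floor (upper face, 4 mm above the table) of the yellow sharps tray, a low cross on its floor. Outside 100 mm along its x, 112 mm along its y, 12 mm high; inner floor 92 x 104 mm, walls 4 mm thick, rim 8 mm above the floor; a small lug at each y end adds 8 mm. Fixed; yawed up to 14 degrees; the three trays trade places.
- grid_case_mid (a point): Centre (5 mm up) of a flat dark grey case, 75 x 80 x 10 mm, lying on the table by the front edge, below the crank pin of the microtome's handwheel (the pin is 63 to 75 mm up and reaches to 0.49 m ahead of the robot's base, the microtome's base to 0.57 m; a lane at 0.40 m ahead is clear). Bystander: leave it.
- scint_vial_mid (a point): Centre (31 mm up) of a clear glass vial with a white cap, 28 mm across, 62 mm tall, standing upright close in front of the microtome. Bystander: leave it.
- tape_roll_mid (a point): Centre (6 mm up) of a roll of green tape, a ring 52 mm across, 12 mm high, lying flat on the table beyond the farthest tray place. Bystander: leave it.
Mind the look-alikes: they are no part of the job. What is shaped like the part that bears drop_bottle_mid but purple is not meant.

How it is judged:
At the end, for the whole second after the job is handed in: All four at rest, upright as at the start (within 7 degrees), on the floor of their trays (height within 4 mm, bottles 5 mm), inside the rim: amber vial and dropper bottle in blue, block puck in white, blade pack in yellow. Grey case, clear vial and green tape roll moved no more than 20 mm (x of stain_vial_mid in the frame of blue_tray_floor between -0.037 and 0.037 m and y of stain_vial_mid in the frame of blue_tray_floor between -0.043 and 0.043 m and z of stain_vial_mid in the frame of blue_tray_floor between 0.019 and 0.029 m and angle between each of stain_vial_mid, drop_bottle_mid, block_puck_mid, blade_pack_mid's own z axis and vertical below 0.12 rad and linear speed of each of stain_vial, drop_bottle, block_puck, blade_pack below 0.02 m/s and x of drop_bottle_mid in the frame of blue_tray_floor between -0.032 and 0.032 m and y of drop_bottle_mid in the frame of blue_tray_floor between -0.038 and 0.038 m and z of drop_bottle_mid in the frame of blue_tray_floor between 0.027 and 0.037 m and x of block_puck_mid in the frame of white_tray_floor between -0.03 and 0.03 m and y of block_puck_mid in the frame of white_tray_floor between -0.036 and 0.036 m and z of block_puck_mid in the frame of white_tray_floor between 0.007 and 0.015 m and x of blade_pack_mid in the frame of yellow_tray_floor between -0.03 and 0.03 m and y of blade_pack_mid in the frame of yellow_tray_floor between -0.036 and 0.036 m and z of blade_pack_mid in the frame of yellow_tray_floor between 0.001 and 0.009 m); the robot touches nothing.
It fails at once if the grid case is pushed or knocked (moved more than 20 mm) (distance of grid_case_mid from where it was at the start of the episode above 0.02 m).
It fails at once if the clear vial with the white cap is pushed or knocked (moved more than 20 mm) (distance of scint_vial_mid from where it was at the start of the episode above 0.02 m).
It fails at once if the roll of green tape is pushed or knocked (moved more than 20 mm) (distance of tape_roll_mid from where it was at the start of the episode above 0.02 m).
It also fails if it takes over 128 s, if anything falls off the work surface, if the arm or the gripper's body presses on something with over 40 N, if the wrist force passes 120 N, or if a joint passes its speed limit or range.

## Working session

There is one attempt and no reset: what is moved stays moved. The work goes in short steps, Python scripts to look and compute and a tool call to move; the robot and the scene stay as the last step left them, time stands still between calls to the robot, and variables do not carry over. Pictures are saved under pics/ and viewed, on a budget of 14 in all, crops included, one or two more only if the job needs it, and the job is handed in when it is done.

Besides the shell and the picture viewer there is one more tool, called as name(argument=value, ...), one argument or row to a line, values as JSON. step_arm: Moves the arm, as the interface text tells. Its arguments: {"type":"object","properties":{"increments":{"type":"array"},"force":{"type":"number"}},"required":["increments"]}

```bash
mkdir -p pics; ls; python3 - <<'E'
from bench import get_state, imaging, workorder, ctrl
import cv2,numpy as np
s=get_state();print({k:np.round(v,3) for k,v in s.items()});print(ctrl.hold_point_z)
for n in ("top","side"):
    cv2.imwrite(f"pics/{n}0.png",imaging.get_image(n)); p=imaging.camera_params(n);print(n,np.round(p["intrinsics"],1).tolist(),np.round(p["camera_from_world"],3).tolist())
p=imaging.camera_params("wrist");print(np.round(p["intrinsics"],1).tolist(),np.round(p["camera_from_world"],3).tolist())
E
```

```text
pics
{'time': np.float64(0.0), 'joint_positions': array([ 1.219,  0.322, -0.07 ,  1.452,  0.023,  1.371, -0.057]), 'qd': array([ 0.001,  0.002,  0.003, -0.002, -0.001, -0.   , -0.001]), 'joint_torque': array([ 0.0000e+00, -4.9129e+01, -4.0400e-01, -3.1253e+01, -6.4000e-02,
        4.4000e-02,  0.0000e+00]), 'position': array([ 0.232, -0.607,  0.404]), 'tool_rot': array([-3.087e+00, -5.710e-01,  1.000e-03]), 'ft_force': array([ 0.464,  0.909, -0.375]), 'torque': array([-0.017,  0.002, -0.001]), 'grip_width': np.float64(1.002)}
0.1635
top [[396.0, 0.0, 284.9], [0.0, 396.0, 205.3], [0.0, 0.0, 1.0]] [[0.024, -1.0, 0.008, -0.031], [-0.982, -0.025, -0.187, 0.561], [0.187, -0.003, -0.982, 0.89], [0.0, 0.0, 0.0, 1.0]]
side [[470.2, 0.0, 279.6], [0.0, 470.2, 216.1], [0.0, 0.0, 1.0]] [[0.998, 0.057, 0.015, -0.559], [0.035, -0.368, -0.929, 0.029], [-0.048, 0.928, -0.37, 1.267], [0.0, 0.0, 0.0, 1.0]]
[[325.2, 0.0, 282.0], [0.0, 325.2, 210.5], [0.0, 0.0, 1.0]] [[0.359, -0.933, -0.001, -0.649], [-0.901, -0.347, 0.262, -0.032], [-0.245, -0.093, -0.965, 0.389], [0.0, 0.0, 0.0, 1.0]]
```

View pics/top0.png

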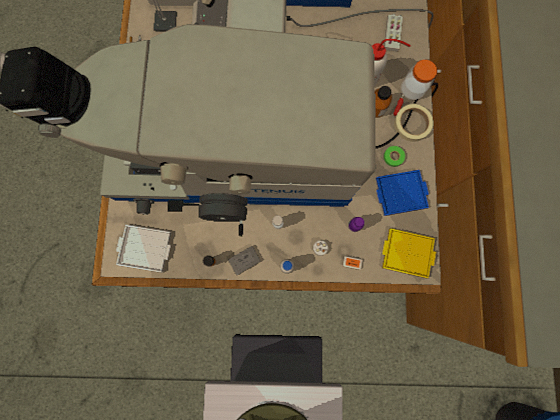

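View pics/side0.png

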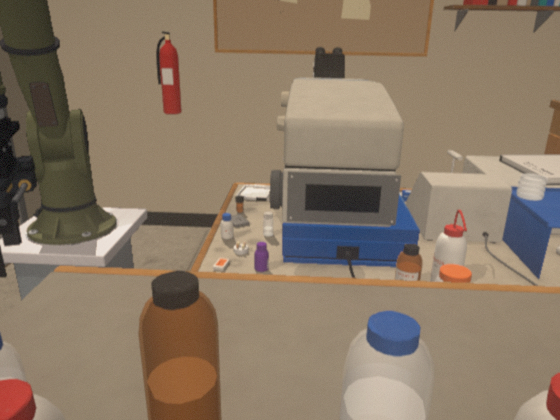

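```bash
cat > h.py <<'E'
from bench import get_state, imaging, ctrl
import cv2,numpy as np
from scipy.spatial.transform import Rotation as R
def ray(n,uv,p=None):
    p=p or imaging.camera_params(n);K=np.array(p["intrinsics"]);T=np.array(p["camera_from_world"])
    uv=np.atleast_2d(np.asarray(uv,float));d=np.c_[(uv[:,0]-K[0,2])/K[0,0],(uv[:,1]-K[1,2])/K[1,1],np.ones(len(uv))]
    if n=="wrist":
        r=np.hypot(d[:,0],d[:,1]);k=np.sin(r)/np.maximum(r,1e-9);d=np.c_[d[:,0]*k,d[:,1]*k,np.cos(r)]
    return -T[:3,:3].T@T[:3,3], d@T[:3,:3]
def plane(n,uv,z,p=None):
    o,d=ray(n,uv,p);return (o+d*((z-o[2])/d[:,2])[:,None])[:,:2]
def mask(im,lo,hi,box=None):
    m=cv2.inRange(cv2.cvtColor(im,cv2.COLOR_BGR2HSV),lo,hi)
    if box: k=np.zeros_like(m);x0,y0,x1,y1=box;k[y0:y1,x0:x1]=255;m&=k
    return m
def blob(m):
    c=max(cv2.findContours(m,cv2.RETR_EXTERNAL,cv2.CHAIN_APPROX_NONE)[0],key=cv2.contourArea);return c[:,0,:],cv2.contourArea(c)
def rect(n,c,z,p=None):
    P=plane(n,c,z,p);(x,y),(w,h),a=cv2.minAreaRect((P*1000).astype(np.float32));return np.round([x,y,w,h,a],1)
def tool():
    s=get_state();r=R.from_rotvec(s["tool_rot"]).as_matrix();return s,r
E
python3 - <<'E'
from h import *
im=cv2.imread("pics/top0.png")
def rep(l,m,z):
    c,a=blob(m);M=cv2.moments(m,True) if 0 else cv2.moments(c.reshape(-1,1,2));uv=(M['m10']/M['m00'],M['m01']/M['m00'])
    print(l,a,np.round(uv,1),"centroid mm",np.round(1000*plane("top",uv,z)[0]),"rect",rect("top",c,z))
rep("yellow",mask(im,(20,120,80),(35,255,255),(370,215,450,290)),.012)
rep("blue",mask(im,(100,120,60),(125,255,255),(370,160,440,225)),.012)
rep("white",mask(im,(0,0,150),(180,60,255),(110,215,180,280)),.012)
rep("tape",mask(im,(40,80,60),(80,255,255),(375,135,420,175)),.012)
rep("bluecap",mask(im,(95,120,60),(125,255,255),(270,250,300,280)),.064)
rep("blackcap",mask(im,(0,0,0),(180,255,60),(195,250,220,270)),.048)
rep("orange",mask(im,(3,120,120),(20,255,255),(335,245,370,275)),.010)
rep("purple",mask(im,(130,80,30),(165,255,255),(340,210,372,238)),.064)
rep("puckbright",mask(im,(0,0,170),(180,90,255),(305,233,335,262)),.018)
rep("scint",mask(im,(0,0,170),(180,60,255),(268,210,290,232)),.062)
s,r=tool();print(r.round(3))
print("pin",plane("top",[(240,230),(222,220),(245,218)],.07))
g=np.hstack([cv2.resize(im[225:290,190:375],None,fx=4,fy=4,interpolation=cv2.INTER_CUBIC)])
cv2.imwrite("pics/crop1.png",g)
E
```

```text
yellow 1974.5 [408.7 252.8] centroid mm [ 460. -322.] rect [ 460.2 -322.   129.8  102.    78.8]
blue 1727.0 [401.9 192. ] centroid mm [ 611. -310.] rect [ 611.9 -310.5   99.7  126.4   11.5]
white 1780.0 [142.4 247.1] centroid mm [457. 327.] rect [455.4 326.7 127.1  99.   82.1]
tape 321.0 [394.  155.8] centroid mm [ 706. -293.] rect [ 705.1 -293.5   53.3   54.2    1.5]
bluecap 52.0 [286.9 265.1] centroid mm [421. -25.] rect [420.9 -25.   18.1  18.3   1.4]
blackcap 76.0 [208.5 260.4] centroid mm [428. 158.] rect [427.5 157.9  20.8  25.6   1.4]
orange 84.0 [352.3 262.3] centroid mm [ 433. -184.] rect [ 433.3 -184.    33.4   17.6   80.1]
purple 148.0 [356.2 223.7] centroid mm [ 520. -184.] rect [ 520.4 -184.9   30.    36.4   63.6]
puckbright 41.5 [319. 249.] centroid mm [ 463. -102.] rect [ 462.2 -103.4   32.3   23.8   76.1]
scint 31.0 [276.7 219.4] centroid mm [526.   2.] rect [ 5.247e+02 -3.000e-01  1.840e+01  1.830e+01  4.630e+01]
[[ 0.934  0.358 -0.001]
 [ 0.358 -0.934  0.002]
 [-0.    -0.002 -1.   ]]
pin [[0.49799398 0.08543927]
 [0.52026079 0.12818424]
 [0.52629587 0.0751098 ]]
```

View pics/crop1.png

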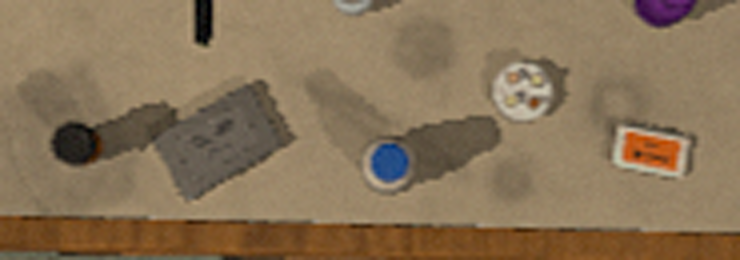

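```bash
cat >> h.py <<'E'
def go(x,y,z,jaw=None):
    """increments from measured pose to grasp point x,y,z; jaw = world direction (deg) of tool y"""
    s,r=tool();d=r.T@(np.array([x,y,z+ctrl.hold_point_z])-s["position"]);sp=0
    if jaw is not None:
        a=np.degrees(np.arctan2(r[1,1],r[0,1]));sp=-((jaw-a+90)%180-90)
    print("tx ty tz",d.round(4),"spin",round(sp,1))
def st():
    s,r=tool();print("t",round(float(s["time"]),2),"grasp",(s["position"]+r[:,2]*ctrl.hold_point_z).round(4),"jaw",np.degrees(np.arctan2(r[1,1],r[0,1])).round(1),"F",s["ft_force"].round(1),"w",round(float(s["grip_width"])*87,1),"q",s["joint_positions"].round(2))
E
python3 -c "
from h import *
st();go(.433,-.184,.16,80)"
```

```text
t 0.1 grasp [ 0.2323 -0.6066  0.2402] jaw -69.0 F [ 0.4  0.9 -0. ] w 87.3 q [ 1.22  0.32 -0.07  1.45  0.02  1.37 -0.06]
tx ty tz [ 0.3386 -0.323   0.0808] spin 31.0
```

step_arm(
  increments=[
    {"tx": 0.042, "ty": -0.04, "tz": 0.01},
    {"tx": 0.339, "ty": -0.323, "tz": 0.08},
    {"tx": 0.339, "ty": -0.323, "tz": 0.08},
    {"tx": 0.339, "ty": -0.323, "tz": 0.08},
    {"tx": 0.339, "ty": -0.323, "tz": 0.08},
    {"tx": 0.339, "ty": -0.323, "tz": 0.08},
    {"tx": 0.339, "ty": -0.323, "tz": 0.08},
    {"tx": 0.339, "ty": -0.323, "tz": 0.08},
  ],
)

```text
invalid input at $.increments[0]: expected keys claw, tx, ty, tz, spin
```

```bash
python3 -c "
from h import *
st();go(.433,-.184,.16,80)"
```

```text
t 0.1 grasp [ 0.2323 -0.6066  0.2402] jaw -69.0 F [ 0.4  0.9 -0. ] w 87.3 q [ 1.22  0.32 -0.07  1.45  0.02  1.37 -0.06]
tx ty tz [ 0.3386 -0.323   0.0808] spin 31.0
```

All five keys are needed in every row.

step_arm(
  increments=[
    {"claw": 1, "tx": 0.042, "ty": -0.04, "tz": 0.01, "spin": 4},
    {"claw": 1, "tx": 0.339, "ty": -0.323, "tz": 0.08, "spin": 31},
    {"claw": 1, "tx": 0.339, "ty": -0.323, "tz": 0.08, "spin": 31},
    {"claw": 1, "tx": 0.339, "ty": -0.323, "tz": 0.08, "spin": 31},
    {"claw": 1, "tx": 0.339, "ty": -0.323, "tz": 0.08, "spin": 31},
    {"claw": 1, "tx": 0.339, "ty": -0.323, "tz": 0.08, "spin": 31},
    {"claw": 1, "tx": 0.339, "ty": -0.323, "tz": 0.08, "spin": 31},
    {"claw": 1, "tx": 0.339, "ty": -0.323, "tz": 0.08, "spin": 31},
  ],
)

```text
time: 0.77
position: [0.3735, -0.309, 0.3482]
tool_rot: [3.129, -0.275, -0.001]
ft_force: [1.2, -0.2, -0.8]
grip_width: 1.0
```

```bash
python3 -c "
from h import *
st();go(.433,-.184,.16,80)"
```

```text
t 0.77 grasp [ 0.3734 -0.309   0.1847] jaw -100.1 F [ 1.2 -0.2 -0.8] w 87.0 q [ 0.88  0.02 -0.25  1.92  0.01  1.21 -1.11]
tx ty tz [ 0.0368 -0.1335  0.0247] spin -0.1
```

step_arm(
  increments=[
    {"claw": 1, "tx": 0.037, "ty": -0.134, "tz": 0.025, "spin": 0},
    {"claw": 1, "tx": 0.037, "ty": -0.134, "tz": 0.025, "spin": 0},
    {"claw": 1, "tx": 0.037, "ty": -0.134, "tz": 0.025, "spin": 0},
    {"claw": 1, "tx": 0.037, "ty": -0.134, "tz": 0.025, "spin": 0},
    {"claw": 1, "tx": 0.037, "ty": -0.134, "tz": 0.025, "spin": 0},
    {"claw": 1, "tx": 0.037, "ty": -0.134, "tz": 0.025, "spin": 0},
  ],
)

```text
time: 1.27
position: [0.433, -0.1848, 0.3234]
tool_rot: [3.13, -0.271, -0.002]
ft_force: [-0.2, -0.5, 0.5]
grip_width: 1.001
```

```bash
python3 -c "
from h import *
st();p=imaging.camera_params('wrist');im=imaging.get_image('wrist');cv2.imwrite('pics/w1.png',im)
import pickle;pickle.dump(p,open('w1.pkl','wb'));print(np.array(p['camera_from_world']).round(3))"
```

```text
t 1.27 grasp [ 0.4329 -0.1848  0.1599] jaw -99.9 F [-0.2 -0.5  0.5] w 87.1 q [ 0.74  0.02 -0.39  1.97  0.01  1.16 -1.4 ]
[[-0.17  -0.985  0.001 -0.108]
 [-0.951  0.165  0.263  0.432]
 [-0.259  0.044 -0.965  0.431]
 [ 0.     0.     0.     1.   ]]
```

View pics/w1.png

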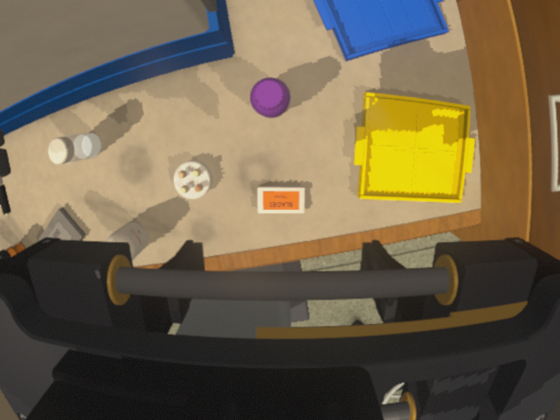

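The wrist view shows the pack at (281,200), square to the gripper, the puck at (191,180), the purple look-alike at (269,97) and the yellow tray at (415,147).

```bash
python3 -c "
from h import *
import pickle
p=pickle.load(open('w1.pkl','rb'));im=cv2.imread('pics/w1.png')
for l,m,z in (('pack',mask(im,(0,0,150),(180,60,255),(245,175,315,225))|mask(im,(3,130,120),(18,255,255),(245,175,315,225)),.009),('orange',mask(im,(3,130,120),(18,255,255),(245,175,315,225)),.01),('puck',mask(im,(0,0,150),(180,255,255),(165,155,220,205)),.013),('yellow',mask(im,(20,120,80),(35,255,255),(350,85,480,210)),.012)):
    c,a=blob(m);print(l,a,rect('wrist',c,z,p),(1000*np.array(plane('wrist',c,z,p)).mean(0)).round(1))
go(.433,-.184,.06,80)
"
```

```text
pack 1088.0 [ 435.3 -183.5   42.2   23.9   80.2] [ 434.9 -183.5]
orange 621.5 [ 435.1 -183.5   32.6   17.1   80.2] [ 435.1 -183.7]
puck 2504.0 [ 469.2 -105.2   53.8   46.5   78.3] [ 470.3 -107.3]
yellow 11423.5 [ 462.1 -320.7  128.3  100.3   78.6] [ 463.4 -317.8]
tx ty tz [ 0.     -0.0023  0.1001] spin -0.0
```

step_arm(
  increments=[
    {"claw": 1, "tx": 0.002, "ty": -0.001, "tz": 0.04, "spin": 0},
    {"claw": 1, "tx": 0.002, "ty": -0.001, "tz": 0.08, "spin": 0},
    {"claw": 1, "tx": 0.002, "ty": -0.001, "tz": 0.11, "spin": 0},
    {"claw": 1, "tx": 0.002, "ty": -0.001, "tz": 0.13, "spin": 0},
    {"claw": 1, "tx": 0.002, "ty": -0.001, "tz": 0.138, "spin": 0},
    {"claw": 1, "tx": 0.002, "ty": -0.001, "tz": 0.138, "spin": 0},
    {"claw": 0.4, "tx": 0.002, "ty": -0.001, "tz": 0.138, "spin": 0},
    {"claw": 0.4, "tx": 0.002, "ty": -0.001, "tz": 0.138, "spin": 0},
  ],
  force=12,
)

```text
time: 1.98
position: [0.4355, -0.1861, 0.1868]
tool_rot: [3.128, -0.277, 0.003]
ft_force: [0.5, 0.2, 0.3]
grip_width: 0.919
```

step_arm(
  increments=[
    {"claw": 0, "tx": 0, "ty": 0, "tz": 0, "spin": 0},
    {"claw": 0, "tx": 0, "ty": 0, "tz": 0, "spin": 0},
    {"claw": 0, "tx": 0, "ty": 0, "tz": 0, "spin": 0},
    {"claw": 0, "tx": 0, "ty": 0, "tz": 0, "spin": 0},
    {"claw": 0, "tx": 0, "ty": 0, "tz": 0, "spin": 0},
  ],
)

```text
time: 2.4
position: [0.4352, -0.185, 0.186]
tool_rot: [3.129, -0.275, 0.001]
ft_force: [0.4, -0.1, -0.4]
grip_width: 0.555
```

```bash
python3 -c "
from h import *
st()"
```

```text
t 2.4 grasp [ 0.4352 -0.185   0.0225] jaw -100.0 F [ 0.4 -0.1 -0.4] w 48.3 q [ 0.71  0.21 -0.39  2.09  0.1   0.86 -1.49]
```

step_arm(
  increments=[
    {"claw": 0, "tx": 0, "ty": 0, "tz": 0, "spin": 0},
    {"claw": 0, "tx": 0, "ty": 0, "tz": 0, "spin": 0},
    {"claw": 0, "tx": 0, "ty": 0, "tz": 0, "spin": 0},
    {"claw": 0, "tx": 0, "ty": 0, "tz": 0, "spin": 0},
    {"claw": 0, "tx": 0, "ty": 0, "tz": 0, "spin": 0},
    {"claw": 0, "tx": 0, "ty": 0, "tz": -0.02, "spin": 0},
    {"claw": 0, "tx": 0, "ty": 0, "tz": -0.05, "spin": 0},
    {"claw": 0, "tx": 0, "ty": 0, "tz": -0.07, "spin": 0},
  ],
)

```text
time: 3.07
position: [0.4353, -0.1849, 0.2571]
tool_rot: [-3.13, 0.275, -0.001]
ft_force: [0.3, -0.3, -0.2]
grip_width: 0.497
```

```bash
python3 -c "
from h import *
st();go(.461,-.3215,.08,-101)"
```

```text
t 3.07 grasp [ 0.4354 -0.1849  0.0936] jaw -100.0 F [ 0.3 -0.3 -0.2] w 43.3 q [ 0.73  0.1  -0.4   2.04  0.04  1.01 -1.44]
tx ty tz [0.0491 0.13   0.0136] spin 1.0
```

step_arm(
  increments=[
    {"claw": 0, "tx": 0.012, "ty": 0.033, "tz": 0, "spin": 1},
    {"claw": 0, "tx": 0.025, "ty": 0.066, "tz": 0, "spin": 1},
    {"claw": 0, "tx": 0.037, "ty": 0.1, "tz": 0, "spin": 1},
    {"claw": 0, "tx": 0.049, "ty": 0.13, "tz": 0.0, "spin": 1},
    {"claw": 0, "tx": 0.049, "ty": 0.13, "tz": 0.0, "spin": 1},
    {"claw": 0, "tx": 0.049, "ty": 0.13, "tz": 0.0, "spin": 1},
  ],
)

```text
time: 3.57
position: [0.4602, -0.3234, 0.2551]
tool_rot: [-3.126, 0.308, 0.001]
ft_force: [0.0, 1.1, -0.1]
grip_width: 0.502
```

```bash
python3 -c "
from h import *
st();go(.461,-.3215,.027,-101)
cv2.imwrite('pics/w2.png',np.vstack([imaging.get_image('wrist')[150:,100:460],cv2.resize(imaging.get_image('top')[180:290,340:460],None,fx=3,fy=3)]))"
```

```text
t 3.57 grasp [ 0.4601 -0.3234  0.0916] jaw -101.3 F [ 0.   1.1 -0.1] w 43.7 q [ 0.83  0.28 -0.3   1.83  0.09  1.05 -1.28]
tx ty tz [ 0.0004 -0.002   0.0646] spin -0.3
```

View pics/w2.png

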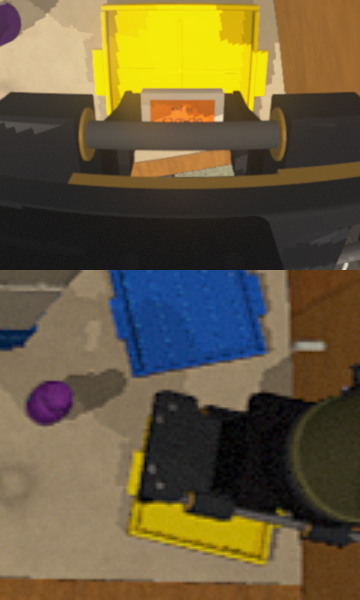

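The pack is held level, orange up, over the yellow tray. I'll lower it and release.

step_arm(
  increments=[
    {"claw": 0, "tx": 0, "ty": -0.002, "tz": 0.03, "spin": 0},
    {"claw": 0, "tx": 0, "ty": -0.002, "tz": 0.05, "spin": 0},
    {"claw": 0, "tx": 0, "ty": -0.002, "tz": 0.06, "spin": 0},
    {"claw": 0, "tx": 0, "ty": -0.002, "tz": 0.064, "spin": 0},
    {"claw": 0, "tx": 0, "ty": -0.002, "tz": 0.064, "spin": 0},
    {"claw": 0, "tx": 0, "ty": -0.002, "tz": 0.064, "spin": 0},
    {"claw": 0.7, "tx": 0, "ty": -0.002, "tz": 0.064, "spin": 0},
    {"claw": 0.7, "tx": 0, "ty": -0.002, "tz": 0.064, "spin": 0},
  ],
)

```text
time: 4.33
position: [0.4616, -0.3198, 0.193]
tool_rot: [3.126, -0.302, 0.003]
ft_force: [0.2, -0.7, 0.5]
grip_width: 0.583
```

step_arm(
  increments=[
    {"claw": 0.7, "tx": 0, "ty": 0, "tz": 0, "spin": 0},
    {"claw": 0.7, "tx": 0, "ty": 0, "tz": 0, "spin": 0},
    {"claw": 0.7, "tx": 0, "ty": 0, "tz": 0, "spin": 0},
    {"claw": 0.7, "tx": 0, "ty": 0, "tz": -0.02, "spin": 0},
    {"claw": 1, "tx": 0, "ty": 0, "tz": -0.06, "spin": 0},
    {"claw": 1, "tx": 0, "ty": 0, "tz": -0.1, "spin": 0},
    {"claw": 1, "tx": 0, "ty": 0, "tz": -0.12, "spin": 0},
    {"claw": 1, "tx": 0, "ty": 0, "tz": -0.12, "spin": 0},
  ],
)

```text
time: 5.0
position: [0.4629, -0.3204, 0.3179]
tool_rot: [3.121, -0.302, 0.014]
ft_force: [0.5, 0.5, 0.2]
grip_width: 0.919
```

```bash
python3 -c "
from h import *
st();go(.465,-.104,.15,-95)
cv2.imwrite('pics/w3.png',imaging.get_image('wrist'))"
```

```text
t 5.0 grasp [ 0.4643 -0.3215  0.1544] jaw -101.0 F [0.5 0.5 0.2] w 79.9 q [ 0.84  0.21 -0.31  1.78  0.07  1.16 -1.26]
tx ty tz [-0.0394 -0.2128  0.003 ] spin -6.0
```

step_arm(
  increments=[
    {"claw": 1, "tx": -0.039, "ty": -0.213, "tz": 0, "spin": -6},
    {"claw": 1, "tx": -0.039, "ty": -0.213, "tz": 0, "spin": -6},
    {"claw": 1, "tx": -0.039, "ty": -0.213, "tz": 0, "spin": -6},
    {"claw": 1, "tx": -0.039, "ty": -0.213, "tz": 0, "spin": -6},
    {"claw": 1, "tx": -0.039, "ty": -0.213, "tz": 0, "spin": -6},
    {"claw": 1, "tx": -0.039, "ty": -0.213, "tz": 0, "spin": -6},
    {"claw": 1, "tx": -0.039, "ty": -0.213, "tz": 0, "spin": -6},
    {"claw": 1, "tx": -0.039, "ty": -0.213, "tz": 0, "spin": -6},
  ],
)

```text
time: 5.72
position: [0.4632, -0.1032, 0.3109]
tool_rot: [3.138, -0.136, -0.002]
ft_force: [-0.3, -1.3, -0.5]
grip_width: 0.999
```

```bash
python3 -c "
from h import *
import pickle
st();p=imaging.camera_params('wrist');im=imaging.get_image('wrist');cv2.imwrite('pics/w4.png',im);pickle.dump(p,open('w4.pkl','wb'))"
```

```text
t 5.72 grasp [ 0.463  -0.1032  0.1474] jaw -95.0 F [-0.3 -1.3 -0.5] w 86.9 q [ 0.65  0.04 -0.49  1.98  0.02  1.13 -1.51]
```

View pics/w4.png

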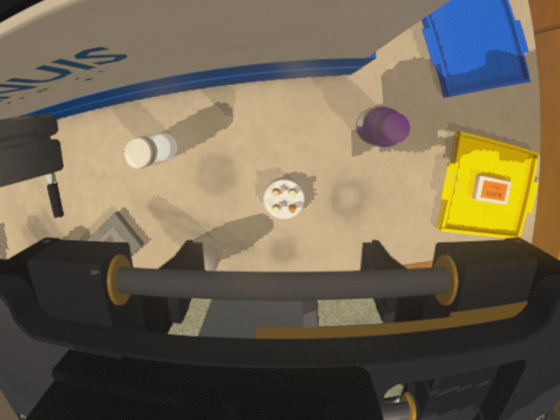

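The pack lies in the yellow tray (491,189), orange up; the puck is at (284,199), below the gripper.

```bash
python3 -c "
from h import *
import pickle
p=pickle.load(open('w4.pkl','rb'));im=cv2.imread('pics/w4.png')
hsv=cv2.cvtColor(im,cv2.COLOR_BGR2HSV);print(hsv[199,262:308:3].tolist())
m=mask(im,(0,0,140),(180,55,255),(255,172,315,228));c,a=blob(m);P=plane('wrist',c,.013,p)*1000
(xc,yc),r=cv2.minEnclosingCircle(P.astype(np.float32));print(a,xc,yc,r,rect('wrist',c,.013,p))
c,a=blob(mask(im,(3,130,120),(18,255,255),(470,170,515,205)));print(rect('wrist',c,.014,p))
"
```

```text
[[18, 76, 191], [21, 36, 234], [20, 40, 233], [20, 40, 232], [21, 32, 237], [20, 33, 238], [21, 37, 234], [22, 45, 226], [21, 42, 230], [21, 34, 237], [21, 32, 238], [22, 29, 238], [21, 30, 238], [22, 32, 237], [18, 60, 180], [18, 78, 151]]
1215.5 469.853759765625 -105.02545928955078 18.089813232421875 [ 469.6 -104.9   34.3   35.1   85.1]
[ 462.  -318.3   33.2   17.3   78.7]
```

step_arm(
  increments=[
    {"claw": 1, "tx": 0.007, "ty": 0.001, "tz": 0.04, "spin": 0},
    {"claw": 1, "tx": 0.007, "ty": 0.001, "tz": 0.08, "spin": 0},
    {"claw": 1, "tx": 0.007, "ty": 0.001, "tz": 0.105, "spin": 0},
    {"claw": 1, "tx": 0.007, "ty": 0.001, "tz": 0.12, "spin": 0},
    {"claw": 1, "tx": 0.007, "ty": 0.001, "tz": 0.126, "spin": 0},
    {"claw": 1, "tx": 0.007, "ty": 0.001, "tz": 0.126, "spin": 0},
    {"claw": 0, "tx": 0.007, "ty": 0.001, "tz": 0.126, "spin": 0},
    {"claw": 0, "tx": 0.007, "ty": 0.001, "tz": 0.126, "spin": 0},
  ],
  force=20,
)

```text
time: 6.43
position: [0.471, -0.1057, 0.1863]
tool_rot: [3.138, -0.141, 0.002]
ft_force: [0.3, 0.3, 1.0]
grip_width: 0.923
```

step_arm(
  increments=[
    {"claw": 0, "tx": 0, "ty": 0, "tz": 0, "spin": 0},
    {"claw": 0, "tx": 0, "ty": 0, "tz": 0, "spin": 0},
    {"claw": 0, "tx": 0, "ty": 0, "tz": 0, "spin": 0},
    {"claw": 0, "tx": 0, "ty": 0, "tz": 0, "spin": 0},
    {"claw": 0, "tx": 0, "ty": 0, "tz": 0, "spin": 0},
    {"claw": 0, "tx": 0, "ty": 0, "tz": 0, "spin": 0},
    {"claw": 0, "tx": 0, "ty": 0, "tz": 0, "spin": 0},
    {"claw": 0, "tx": 0, "ty": 0, "tz": 0, "spin": 0},
  ],
)

```text
time: 7.1
position: [0.4705, -0.1046, 0.1858]
tool_rot: [3.138, -0.138, 0.0]
ft_force: [-0.1, 0.2, 0.7]
grip_width: 0.405
```

step_arm(
  increments=[
    {"claw": 0, "tx": 0, "ty": 0, "tz": 0, "spin": 0},
    {"claw": 0, "tx": 0, "ty": 0, "tz": 0, "spin": 0},
    {"claw": 0, "tx": 0, "ty": 0, "tz": 0, "spin": 0},
    {"claw": 0, "tx": 0, "ty": 0, "tz": -0.03, "spin": 0},
    {"claw": 0, "tx": 0, "ty": 0, "tz": -0.07, "spin": 0},
    {"claw": 0, "tx": 0, "ty": 0, "tz": -0.11, "spin": 0},
    {"claw": 0, "tx": 0, "ty": 0, "tz": -0.13, "spin": 0},
    {"claw": 0, "tx": 0, "ty": 0, "tz": -0.13, "spin": 0},
  ],
)

```text
time: 7.77
position: [0.4724, -0.1047, 0.321]
tool_rot: [3.135, -0.138, 0.015]
ft_force: [1.8, 0.4, -0.7]
grip_width: 0.406
```

```bash
python3 -c "
from h import *
st();go(.43,-.025,.15,-90);go(.43,.2,.15,-98)"
```

```text
t 7.77 grasp [ 0.474  -0.1053  0.1575] jaw -95.0 F [ 1.8  0.4 -0.7] w 35.3 q [ 0.65  0.05 -0.5   1.95  0.03  1.14 -1.52]
tx ty tz [-0.0494 -0.0757  0.0068] spin -5.0
tx ty tz [-0.0691 -0.2998  0.006 ] spin 3.0
```

step_arm(
  increments=[
    {"claw": 0, "tx": -0.03, "ty": -0.02, "tz": 0.005, "spin": 0},
    {"claw": 0, "tx": -0.045, "ty": -0.05, "tz": 0.005, "spin": 0},
    {"claw": 0, "tx": -0.05, "ty": -0.09, "tz": 0.005, "spin": 0},
    {"claw": 0, "tx": -0.054, "ty": -0.13, "tz": 0.005, "spin": 0},
    {"claw": 0, "tx": -0.057, "ty": -0.17, "tz": 0.005, "spin": 0},
    {"claw": 0, "tx": -0.061, "ty": -0.21, "tz": 0.005, "spin": 0},
    {"claw": 0, "tx": -0.065, "ty": -0.25, "tz": 0.005, "spin": 0},
    {"claw": 0, "tx": -0.069, "ty": -0.29, "tz": 0.005, "spin": 0},
  ],
)

```text
time: 8.43
position: [0.4263, 0.1919, 0.31]
tool_rot: [3.138, -0.139, -0.0]
ft_force: [1.6, -0.6, -0.9]
grip_width: 0.404
```

```bash
python3 -c "
from h import *
st();go(.456,.3265,.12,-98)"
```

```text
t 8.43 grasp [0.4263 0.1918 0.1465] jaw -95.1 F [ 1.6 -0.6 -0.9] w 35.1 q [ 0.36  0.05 -0.85  1.98  0.04  1.13 -2.16]
tx ty tz [ 0.0177 -0.1367  0.0264] spin 2.9
```

step_arm(
  increments=[
    {"claw": 0, "tx": 0.002, "ty": -0.04, "tz": 0, "spin": 0},
    {"claw": 0, "tx": 0.006, "ty": -0.08, "tz": 0, "spin": 0},
    {"claw": 0, "tx": 0.012, "ty": -0.11, "tz": 0.0, "spin": 0},
    {"claw": 0, "tx": 0.018, "ty": -0.137, "tz": 0.01, "spin": 0},
    {"claw": 0, "tx": 0.018, "ty": -0.137, "tz": 0.026, "spin": 0},
    {"claw": 0, "tx": 0.018, "ty": -0.137, "tz": 0.026, "spin": 0},
    {"claw": 0, "tx": 0.018, "ty": -0.137, "tz": 0.026, "spin": 0},
  ],
)

```text
time: 9.02
position: [0.4565, 0.3246, 0.2829]
tool_rot: [3.136, -0.137, -0.006]
ft_force: [0.0, -0.1, -1.4]
grip_width: 0.403
```

```bash
python3 -c "
from h import *
import pickle
st();p=imaging.camera_params('wrist');im=imaging.get_image('wrist');cv2.imwrite('pics/w5.png',im);pickle.dump(p,open('w5.pkl','wb'));go(.456,.3265,.027,-98)"
```

```text
t 9.02 grasp [0.4558 0.3243 0.1194] jaw -95.0 F [ 0.  -0.1 -1.4] w 35.1 q [ 0.09  0.35 -0.88  1.8   0.29  1.14 -2.55]
tx ty tz [-0.001  -0.0022  0.0934] spin 2.9
```

View pics/w5.png

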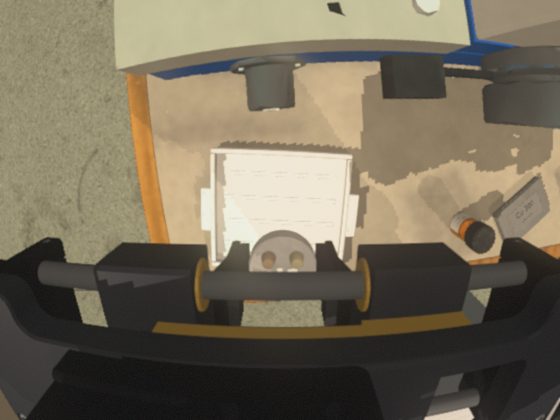

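The puck sits level over the white tray, pegs up. I'll lower it with a small unwinding spin, since joint 7 is near its limit.

step_arm(
  increments=[
    {"claw": 0, "tx": 0, "ty": -0.002, "tz": 0.03, "spin": -6},
    {"claw": 0, "tx": 0, "ty": -0.002, "tz": 0.06, "spin": -10},
    {"claw": 0, "tx": 0, "ty": -0.002, "tz": 0.08, "spin": -10},
    {"claw": 0, "tx": 0, "ty": -0.002, "tz": 0.088, "spin": -10},
    {"claw": 0, "tx": 0, "ty": -0.002, "tz": 0.092, "spin": -10},
    {"claw": 0, "tx": 0, "ty": -0.002, "tz": 0.092, "spin": -10},
    {"claw": 0, "tx": 0, "ty": -0.002, "tz": 0.092, "spin": -10},
  ],
)

```text
time: 9.65
position: [0.4581, 0.3273, 0.1942]
tool_rot: [-3.138, -0.135, -0.004]
ft_force: [0.2, -0.0, -0.4]
grip_width: 0.402
```

step_arm(
  increments=[
    {"claw": 0.6, "tx": 0, "ty": 0, "tz": 0, "spin": 0},
    {"claw": 0.6, "tx": 0, "ty": 0, "tz": 0, "spin": 0},
    {"claw": 0.6, "tx": 0, "ty": 0, "tz": 0, "spin": 0},
    {"claw": 0.6, "tx": 0, "ty": 0, "tz": 0, "spin": 0},
    {"claw": 0.6, "tx": 0, "ty": 0, "tz": 0, "spin": 0},
    {"claw": 0.6, "tx": 0, "ty": 0, "tz": -0.03, "spin": 0},
    {"claw": 0.6, "tx": 0, "ty": 0, "tz": -0.07, "spin": 0},
    {"claw": 0.6, "tx": 0, "ty": 0, "tz": -0.1, "spin": 0},
  ],
)

```text
time: 10.32
position: [0.4572, 0.3276, 0.2946]
tool_rot: [-3.138, -0.137, 0.0]
ft_force: [1.8, 1.2, -0.2]
grip_width: 0.601
```

```bash
python3 -c "
from h import *
import pickle
st();p=pickle.load(open('w5.pkl','rb'));im=cv2.imread('pics/w5.png')
c,a=blob(mask(im,(0,0,0),(180,255,70),(462,218,497,256)));print(a,c.mean(0),rect('wrist',c,.048,p));go(.428,.158,.13,-90)"
```

```text
t 10.32 grasp [0.4572 0.3277 0.1311] jaw -85.0 F [ 1.8  1.2 -0.2] w 52.3 q [ 0.12  0.35 -0.93  1.78  0.31  1.16 -2.39]
251.0 [474.54761905 235.36904762] [434.7 171.9  20.7  23.8  71.9]
tx ty tz [-0.0439  0.1664  0.001 ] spin 5.0
```

step_arm(
  increments=[
    {"claw": 0.6, "tx": -0.044, "ty": 0.165, "tz": -0.02, "spin": 0},
    {"claw": 0.6, "tx": -0.044, "ty": 0.165, "tz": -0.02, "spin": 0},
    {"claw": 0.6, "tx": -0.044, "ty": 0.165, "tz": -0.02, "spin": 0},
    {"claw": 0.6, "tx": -0.044, "ty": 0.165, "tz": -0.02, "spin": 0},
    {"claw": 0.6, "tx": -0.044, "ty": 0.165, "tz": -0.02, "spin": 0},
    {"claw": 0.6, "tx": -0.044, "ty": 0.165, "tz": -0.02, "spin": 0},
    {"claw": 0.6, "tx": -0.044, "ty": 0.165, "tz": -0.02, "spin": 0},
  ],
)

```text
time: 10.9
position: [0.4279, 0.1593, 0.3131]
tool_rot: [3.139, 0.134, 0.002]
ft_force: [0.4, 0.7, 0.6]
grip_width: 0.597
```

```bash
python3 -c "
from h import *
import pickle
st();p=imaging.camera_params('wrist');im=imaging.get_image('wrist');cv2.imwrite('pics/w6.png',im);pickle.dump(p,open('w6.pkl','wb'));go(.428,.160,.13,-90)
t=imaging.get_image('top');cv2.imwrite('pics/t6.png',t)
c,a=blob(mask(t,(0,0,160),(180,60,255),(110,215,180,280)));print(rect('top',c,.012))"
```

```text
t 10.9 grasp [0.4282 0.1592 0.1496] jaw -85.1 F [0.4 0.7 0.6] w 52.0 q [ 0.52  0.01 -0.93  2.    0.01  1.13 -1.9 ]
tx ty tz [0.0001 0.0004 0.0195] spin 5.0Traceback (most recent call last):
  File "<string>", line 6, in <module>
    c,a=blob(mask(t,(0,0,160),(180,60,255),(110,215,180,280)));print(rect('top',c,.012))
        ~~~~^^^^^^^^^^^^^^^^^^^^^^^^^^^^^^^^^^^^^^^^^^^^^^^^^^
  File "h.py", line 17, in blob
    c=max(cv2.findContours(m,cv2.RETR_EXTERNAL,cv2.CHAIN_APPROX_NONE)[0],key=cv2.contourArea);return c[:,0,:],cv2.contourArea(c)
ValueError: max() iterable argument is empty
```

View pics/w6.png

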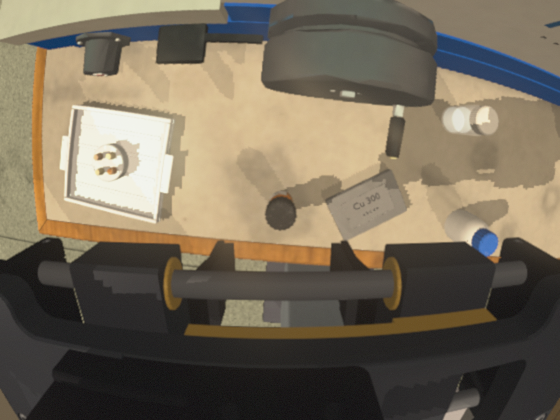

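The puck stands in the white tray (108,160), pegs up. The vial's cap is at (281,213), the case at (366,205), and the bottle's blue cap at (485,241).

```bash
python3 -c "
from h import *
import pickle
p=pickle.load(open('w6.pkl','rb'));im=cv2.imread('pics/w6.png')
g=lambda l,m,z:(lambda c:print(l,rect('wrist',c[0],z,p)))(blob(m))
g('vial',mask(im,(0,0,0),(180,255,75),(258,190,304,234)),.048)
g('bcap',mask(im,(95,120,60),(125,255,255),(465,220,505,262)),.064)
g('case',mask(im,(0,0,60),(180,50,140),(320,165,412,242)),.01)
g('puck+tray',mask(im,(0,0,180),(180,70,255),(55,95,185,225)),.012)
g('pegs',mask(im,(5,75,80),(25,255,255),(88,142,130,182)),.026)
"
```

```text
vial [439.5 160.6  20.6   9.6  85.9]
bcap [422.7 -18.1  20.9  27.7   7.6]
case [443.9  75.    1.4   2.6  51.3]
puck+tray [457.3 326.3 129.  100.8  82. ]
pegs [451.8 317.    5.8  10.4  14.5]
```

```bash
python3 -c "
from h import *
import pickle
p=pickle.load(open('w6.pkl','rb'));im=cv2.imread('pics/w6.png')
v=cv2.cvtColor(im,cv2.COLOR_BGR2HSV)
print(v[190:236:3,281].tolist());print(v[213,258:306:3].tolist())
print(plane('wrist',[(281,213),(485,241),(366,205)],.048,p)[0], plane('wrist',(485,241),.064,p),plane('wrist',(366,205),.01,p),plane('wrist',(397,155),.069,p))
m=mask(im,(0,0,0),(180,255,110),(255,188,306,236));c,a=blob(m);print(a,c.min(0),c.max(0),rect('wrist',c,.048,p))
"
```

```text
[[18, 73, 136], [17, 68, 139], [14, 137, 97], [18, 74, 69], [17, 58, 83], [17, 64, 92], [17, 56, 86], [18, 60, 85], [18, 68, 83], [19, 65, 83], [17, 60, 85], [17, 64, 84], [18, 64, 88], [17, 74, 107], [18, 81, 185], [18, 80, 184]]
[[19, 79, 188], [18, 78, 190], [18, 74, 168], [18, 61, 83], [17, 64, 84], [19, 59, 82], [16, 65, 86], [17, 64, 84], [18, 66, 85], [17, 67, 87], [16, 64, 92], [17, 62, 94], [17, 67, 80], [18, 78, 183], [19, 78, 184], [18, 80, 186]]
[0.43145842 0.16059201] [[ 0.42578273 -0.01769723]] [[0.43518562 0.0828484 ]] [[0.4873496  0.08201057]]
768.0 [266 196] [295 229] [431.6 161.   26.7  22.7   5. ]
```

step_arm(
  increments=[
    {"claw": 0.6, "tx": 0.002, "ty": -0.001, "tz": 0.04, "spin": 0},
    {"claw": 0.6, "tx": 0.002, "ty": -0.001, "tz": 0.075, "spin": 0},
    {"claw": 0.6, "tx": 0.002, "ty": -0.001, "tz": 0.1, "spin": 0},
    {"claw": 0.6, "tx": 0.002, "ty": -0.001, "tz": 0.114, "spin": 0},
    {"claw": 0.6, "tx": 0.002, "ty": -0.001, "tz": 0.114, "spin": 0},
    {"claw": 0.6, "tx": 0.002, "ty": -0.001, "tz": 0.114, "spin": 0},
    {"claw": 0, "tx": 0.002, "ty": -0.001, "tz": 0.114, "spin": 0},
    {"claw": 0, "tx": 0.002, "ty": -0.001, "tz": 0.114, "spin": 0},
  ],
  force=12,
)

```text
time: 11.67
position: [0.4305, 0.1611, 0.2]
tool_rot: [-3.138, -0.137, -0.004]
ft_force: [0.6, 0.2, 0.9]
grip_width: 0.524
```

step_arm(
  increments=[
    {"claw": 0, "tx": 0, "ty": 0, "tz": 0, "spin": 0},
    {"claw": 0, "tx": 0, "ty": 0, "tz": 0, "spin": 0},
    {"claw": 0, "tx": 0, "ty": 0, "tz": 0, "spin": 0},
    {"claw": 0, "tx": 0, "ty": 0, "tz": 0, "spin": 0},
    {"claw": 0, "tx": 0, "ty": 0, "tz": 0, "spin": 0},
    {"claw": 0, "tx": 0, "ty": 0, "tz": 0, "spin": 0},
    {"claw": 0, "tx": 0, "ty": 0, "tz": 0, "spin": 0},
    {"claw": 0, "tx": 0, "ty": 0, "tz": 0, "spin": 0},
  ],
)

```text
time: 12.33
position: [0.43, 0.1602, 0.1991]
tool_rot: [3.138, 0.136, 0.001]
ft_force: [0.1, -0.9, 5.2]
grip_width: 0.249
```

```bash
python3 -c "
from h import *
st();go(.432,-.12,.15,-85)"
```

```text
t 12.33 grasp [0.4301 0.1601 0.0356] jaw -85.0 F [ 0.1 -0.9  5.2] w 21.6 q [ 0.43  0.24 -0.9   2.1   0.24  0.91 -2.09]
tx ty tz [-0.0222  0.2793 -0.1143] spin -0.0
```

step_arm(
  increments=[
    {"claw": 0, "tx": 0, "ty": 0, "tz": -0.03, "spin": 0},
    {"claw": 0, "tx": 0, "ty": 0, "tz": -0.07, "spin": 0},
    {"claw": 0, "tx": 0, "ty": 0, "tz": -0.11, "spin": 0},
    {"claw": 0, "tx": 0, "ty": 0, "tz": -0.12, "spin": 0},
    {"claw": 0, "tx": 0, "ty": 0, "tz": -0.12, "spin": 0},
  ],
)

```text
time: 12.75
position: [0.4309, 0.1608, 0.3218]
tool_rot: [3.138, 0.135, 0.011]
ft_force: [0.7, -0.1, -0.9]
grip_width: 0.243
```

step_arm(
  increments=[
    {"claw": 0, "tx": -0.003, "ty": 0.035, "tz": 0, "spin": 0},
    {"claw": 0, "tx": -0.006, "ty": 0.07, "tz": 0, "spin": 0},
    {"claw": 0, "tx": -0.009, "ty": 0.11, "tz": 0, "spin": 0},
    {"claw": 0, "tx": -0.012, "ty": 0.15, "tz": 0, "spin": 0},
    {"claw": 0, "tx": -0.016, "ty": 0.19, "tz": 0, "spin": 0},
    {"claw": 0, "tx": -0.019, "ty": 0.23, "tz": 0, "spin": 0},
    {"claw": 0, "tx": -0.022, "ty": 0.27, "tz": 0, "spin": 0},
    {"claw": 0, "tx": -0.022, "ty": 0.29, "tz": 0, "spin": 0},
  ],
)

```text
time: 13.42
position: [0.4312, -0.1356, 0.3166]
tool_rot: [3.138, 0.127, -0.005]
ft_force: [0.2, -0.7, 0.3]
grip_width: 0.25
```

```bash
python3 -c "
from h import *
st();go(.6355,-.305,.15,-80)
cv2.imwrite('pics/w7.png',imaging.get_image('wrist')[:,100:460])"
```

```text
t 13.42 grasp [ 0.4307 -0.1357  0.1531] jaw -85.4 F [ 0.2 -0.7  0.3] w 21.7 q [ 0.85 -0.01 -0.6   2.01 -0.01  1.14 -1.23]
tx ty tz [0.19   0.1853 0.0026] spin -5.4
```

View pics/w7.png

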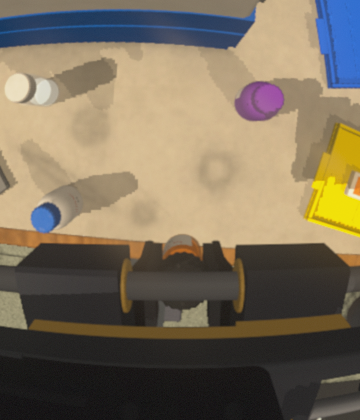

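step_arm(
  increments=[
    {"claw": 0, "tx": 0.027, "ty": 0.027, "tz": 0, "spin": -5},
    {"claw": 0, "tx": 0.054, "ty": 0.053, "tz": 0, "spin": -5},
    {"claw": 0, "tx": 0.081, "ty": 0.08, "tz": 0, "spin": -5},
    {"claw": 0, "tx": 0.108, "ty": 0.106, "tz": 0, "spin": -5},
    {"claw": 0, "tx": 0.136, "ty": 0.132, "tz": 0, "spin": -5},
    {"claw": 0, "tx": 0.163, "ty": 0.159, "tz": 0, "spin": -5},
    {"claw": 0, "tx": 0.19, "ty": 0.185, "tz": 0, "spin": -5},
    {"claw": 0, "tx": 0.19, "ty": 0.185, "tz": 0, "spin": -5},
  ],
)

```text
time: 14.13
position: [0.6408, -0.3031, 0.3125]
tool_rot: [-3.128, -0.266, 0.004]
ft_force: [-1.8, 0.1, -1.0]
grip_width: 0.25
```

```bash
python3 -c "
from h import *
import pickle
st();go(.6355,-.305,.041,-80)
p=imaging.camera_params('wrist');im=imaging.get_image('wrist');cv2.imwrite('pics/w8.png',im);pickle.dump(p,open('w8.pkl','wb'))
cv2.imwrite('pics/v8.png',np.hstack([im[:,100:460],cv2.resize(imaging.get_image('side')[150:360,200:420],None,fx=2,fy=2)]))"
```

```text
t 14.13 grasp [ 0.6403 -0.3029  0.149 ] jaw -80.3 F [-1.8  0.1 -1. ] w 21.8 q [ 0.76  0.55 -0.51  1.38  0.27  1.28 -1.17]
tx ty tz [-0.0053  0.0012  0.108 ] spin -0.3
```

View pics/v8.png

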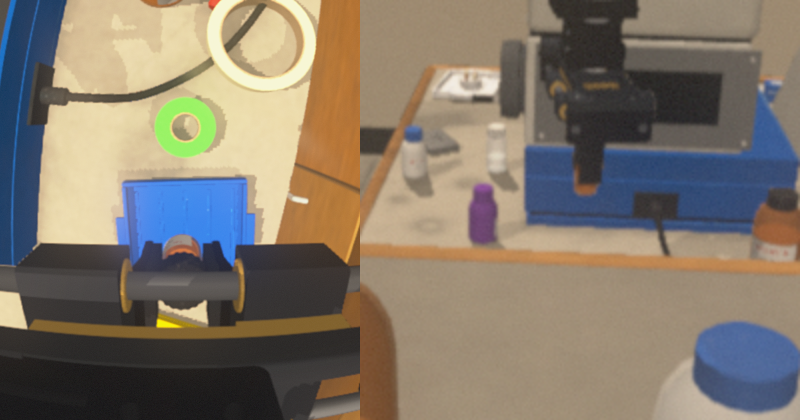

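step_arm(
  increments=[
    {"claw": 0, "tx": -0.005, "ty": 0.001, "tz": 0.04, "spin": 0},
    {"claw": 0, "tx": -0.005, "ty": 0.001, "tz": 0.075, "spin": 0},
    {"claw": 0, "tx": -0.005, "ty": 0.001, "tz": 0.095, "spin": 0},
    {"claw": 0, "tx": -0.005, "ty": 0.001, "tz": 0.104, "spin": 0},
    {"claw": 0, "tx": -0.005, "ty": 0.001, "tz": 0.107, "spin": 0},
    {"claw": 0, "tx": -0.005, "ty": 0.001, "tz": 0.108, "spin": 0},
    {"claw": 0, "tx": -0.005, "ty": 0.001, "tz": 0.108, "spin": 0},
    {"claw": 0, "tx": -0.005, "ty": 0.001, "tz": 0.108, "spin": 0},
  ],
)

```text
time: 14.9
position: [0.6342, -0.3003, 0.213]
tool_rot: [3.128, 0.273, 0.005]
ft_force: [-0.9, -0.0, 0.5]
grip_width: 0.249
```

```bash
python3 -c "
from h import *
st()"
```

```text
t 14.9 grasp [ 0.6347 -0.3006  0.0495] jaw -80.0 F [-0.9 -0.   0.5] w 21.7 q [ 0.75  0.62 -0.49  1.49  0.31  1.11 -1.19]
```

step_arm(
  increments=[
    {"claw": 0, "tx": 0, "ty": 0, "tz": 0, "spin": 0},
    {"claw": 0, "tx": 0, "ty": 0, "tz": 0, "spin": 0},
    {"claw": 0, "tx": 0, "ty": 0, "tz": 0, "spin": 0},
  ],
)

```text
time: 15.15
position: [0.6336, -0.3005, 0.2116]
tool_rot: [3.129, 0.272, 0.002]
ft_force: [-0.1, 0.6, -0.7]
grip_width: 0.249
```

```bash
python3 -c "
from h import *
st();go(.6355,-.305,.0405,-80)"
```

```text
t 15.15 grasp [ 0.6338 -0.3006  0.0481] jaw -80.1 F [-0.1  0.6 -0.7] w 21.7 q [ 0.75  0.62 -0.49  1.49  0.31  1.11 -1.19]
tx ty tz [0.0011 0.0048 0.0076] spin -0.1
```

step_arm(
  increments=[
    {"claw": 0, "tx": 0.001, "ty": 0.004, "tz": 0.003, "spin": 0},
    {"claw": 0, "tx": 0.001, "ty": 0.004, "tz": 0.006, "spin": 0},
    {"claw": 0, "tx": 0.001, "ty": 0.004, "tz": 0.007, "spin": 0},
    {"claw": 0, "tx": 0.001, "ty": 0.004, "tz": 0.007, "spin": 0},
    {"claw": 0, "tx": 0.001, "ty": 0.004, "tz": 0.007, "spin": 0},
    {"claw": 0, "tx": 0.001, "ty": 0.004, "tz": 0.007, "spin": 0},
  ],
)

```text
time: 15.65
position: [0.6351, -0.3039, 0.2035]
tool_rot: [-3.129, -0.273, 0.0]
ft_force: [0.1, -1.2, 0.3]
grip_width: 0.246
```

```bash
python3 -c "
from h import *
st()"
```

```text
t 15.65 grasp [ 0.635  -0.3039  0.04  ] jaw -80.0 F [ 0.1 -1.2  0.3] w 21.4 q [ 0.75  0.63 -0.48  1.49  0.31  1.1  -1.19]
```

step_arm(
  increments=[
    {"claw": 0.6, "tx": 0, "ty": 0, "tz": 0, "spin": 0},
    {"claw": 0.6, "tx": 0, "ty": 0, "tz": 0, "spin": 0},
    {"claw": 0.6, "tx": 0, "ty": 0, "tz": 0, "spin": 0},
    {"claw": 0.6, "tx": 0, "ty": 0, "tz": 0, "spin": 0},
    {"claw": 0.6, "tx": 0, "ty": 0, "tz": 0, "spin": 0},
    {"claw": 0.6, "tx": 0, "ty": 0, "tz": 0, "spin": 0},
    {"claw": 0.6, "tx": 0, "ty": 0, "tz": 0, "spin": 0},
    {"claw": 0.6, "tx": 0, "ty": 0, "tz": -0.015, "spin": 0},
  ],
)

```text
time: 16.32
position: [0.6337, -0.3038, 0.2158]
tool_rot: [-3.127, -0.273, 0.008]
ft_force: [-1.2, 0.2, -1.2]
grip_width: 0.594
```

step_arm(
  increments=[
    {"claw": 0.6, "tx": 0, "ty": 0, "tz": -0.03, "spin": 0},
    {"claw": 0.6, "tx": 0, "ty": 0, "tz": -0.06, "spin": 0},
    {"claw": 0.6, "tx": 0, "ty": 0, "tz": -0.1, "spin": 0},
    {"claw": 0.6, "tx": 0, "ty": 0, "tz": -0.1, "spin": 0},
    {"claw": 0.6, "tx": -0.04, "ty": 0, "tz": -0.1, "spin": 0},
    {"claw": 0.6, "tx": -0.08, "ty": 0, "tz": -0.1, "spin": 0},
    {"claw": 0.6, "tx": -0.1, "ty": 0, "tz": -0.1, "spin": 0},
    {"claw": 0.6, "tx": -0.1, "ty": 0, "tz": -0.1, "spin": 0},
  ],
)

```text
time: 16.98
position: [0.5323, -0.3241, 0.3198]
tool_rot: [3.127, 0.264, -0.005]
ft_force: [0.1, -1.4, -0.7]
grip_width: 0.598
```

```bash
python3 -c "
from h import *
import pickle
st();go(.43,-.12,.16,-85)
p=imaging.camera_params('wrist');im=imaging.get_image('wrist');cv2.imwrite('pics/w9.png',im);pickle.dump(p,open('w9.pkl','wb'))"
```

```text
t 16.98 grasp [ 0.5318 -0.3247  0.1563] jaw -80.4 F [ 0.1 -1.4 -0.7] w 52.1 q [ 0.93  0.36 -0.52  1.61  0.2   1.22 -1.04]
tx ty tz [-0.0667 -0.2184 -0.004 ] spin 4.6
```

View pics/w9.png

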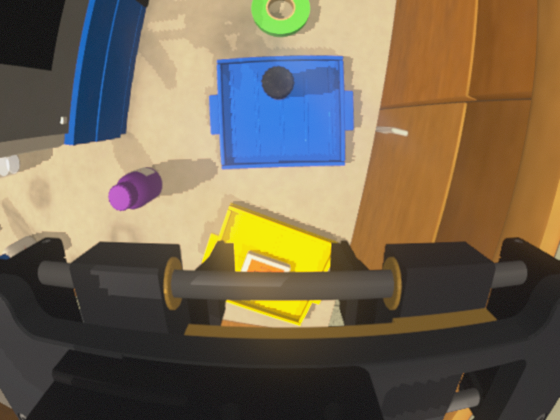

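The vial stands upright in the blue tray at (277,82). Next is the bottle.

```bash
python3 -c "
from h import *
import pickle
p=pickle.load(open('w9.pkl','rb'));im=cv2.imread('pics/w9.png')
t=mask(im,(100,120,60),(125,255,255),(205,50,360,172));c,a=blob(t);print(rect('wrist',c,.012,p))
c,a=blob(mask(im,(0,0,0),(30,255,110),(255,60,298,102)));print(a,rect('wrist',c,.052,p))
go(.43,-.023,.16,-85)"
```

```text
[ 613.8 -310.    98.   125.8   11.3]
0.0 [ 638.3 -295.9    0.     0.     0. ]
tx ty tz [-0.0523 -0.3134 -0.0041] spin 4.7
```

step_arm(
  increments=[
    {"claw": 0.8, "tx": -0.013, "ty": -0.04, "tz": 0, "spin": 5},
    {"claw": 0.8, "tx": -0.026, "ty": -0.08, "tz": 0, "spin": 5},
    {"claw": 0.8, "tx": -0.039, "ty": -0.12, "tz": 0, "spin": 5},
    {"claw": 0.8, "tx": -0.051, "ty": -0.16, "tz": 0, "spin": 5},
    {"claw": 0.8, "tx": -0.062, "ty": -0.2, "tz": 0, "spin": 5},
    {"claw": 0.8, "tx": -0.066, "ty": -0.218, "tz": 0, "spin": 5},
    {"claw": 0.8, "tx": -0.066, "ty": -0.218, "tz": 0, "spin": 5},
  ],
)

```text
time: 17.62
position: [0.4338, -0.1124, 0.3197]
tool_rot: [3.137, 0.149, 0.001]
ft_force: [1.3, -0.4, -0.2]
grip_width: 0.799
```

```bash
python3 -c "
from h import *
st();go(.425,-.023,.15,-85)
import pickle
p=imaging.camera_params('wrist');im=imaging.get_image('wrist')
c,a=blob(mask(im,(95,120,60),(125,255,255),(60,150,300,262)));print(a,c.min(0),c.max(0),rect('wrist',c,.064,p))"
```

```text
t 17.62 grasp [ 0.4339 -0.1126  0.1562] jaw -84.5 F [ 1.3 -0.4 -0.2] w 69.5 q [ 0.86 -0.03 -0.65  2.02 -0.02  1.15 -1.26]
tx ty tz [-0.0003 -0.0898  0.0061] spin 0.5
442.5 [159 211] [182 236] [422.8 -24.7  19.7  20.1  47.9]
```

step_arm(
  increments=[
    {"claw": 0.65, "tx": -0.003, "ty": -0.04, "tz": 0, "spin": 0},
    {"claw": 0.65, "tx": -0.003, "ty": -0.08, "tz": 0, "spin": 0},
    {"claw": 0.65, "tx": -0.003, "ty": -0.087, "tz": 0, "spin": 0},
    {"claw": 0.65, "tx": -0.003, "ty": -0.087, "tz": 0, "spin": 0},
    {"claw": 0.65, "tx": -0.003, "ty": -0.087, "tz": 0, "spin": 0},
  ],
)

```text
time: 18.08
position: [0.4244, -0.0322, 0.3194]
tool_rot: [3.138, 0.138, 0.002]
ft_force: [0.3, -0.7, -0.5]
grip_width: 0.658
```

```bash
python3 -c "
from h import *
st();go(.4225,-.0247,.031,-85)
p=imaging.camera_params('wrist');im=imaging.get_image('wrist')
c,a=blob(mask(im,(95,120,60),(125,255,255),(230,180,340,250)));print(a,c.min(0),c.max(0),rect('wrist',c,.064,p))"
```

```text
t 18.08 grasp [ 0.4246 -0.0323  0.1559] jaw -85.0 F [ 0.3 -0.7 -0.5] w 57.2 q [ 0.79 -0.09 -0.73  2.06 -0.07  1.15 -1.4 ]
tx ty tz [-0.0014 -0.0077  0.1249] spin 0.0
518.5 [258 209] [284 235] [422.9 -24.1  19.9  20.3  76.3]
```

step_arm(
  increments=[
    {"claw": 0.65, "tx": -0.001, "ty": -0.008, "tz": 0.0, "spin": 0},
    {"claw": 0.65, "tx": -0.001, "ty": -0.008, "tz": 0.03, "spin": 0},
    {"claw": 0.65, "tx": -0.001, "ty": -0.008, "tz": 0.06, "spin": 0},
    {"claw": 0.65, "tx": -0.001, "ty": -0.008, "tz": 0.09, "spin": 0},
    {"claw": 0.65, "tx": -0.001, "ty": -0.008, "tz": 0.115, "spin": 0},
    {"claw": 0.65, "tx": -0.001, "ty": -0.008, "tz": 0.125, "spin": 0},
    {"claw": 0.65, "tx": -0.001, "ty": -0.008, "tz": 0.125, "spin": 0},
    {"claw": 0.65, "tx": -0.001, "ty": -0.008, "tz": 0.125, "spin": 0},
  ],
  force=15,
)

```text
time: 18.8
position: [0.4221, -0.0241, 0.194]
tool_rot: [-3.138, -0.135, 0.0]
ft_force: [0.3, -0.3, 0.2]
grip_width: 0.649
```

```bash
python3 -c "
from h import *
st();go(.4225,-.0245,.031,-85)"
```

```text
t 18.8 grasp [ 0.422  -0.024   0.0305] jaw -85.1 F [ 0.3 -0.3  0.2] w 56.5 q [ 0.75  0.13 -0.77  2.19  0.11  0.87 -1.58]
tx ty tz [ 0.0004  0.0004 -0.0005] spin -0.1
```

step_arm(
  increments=[
    {"claw": 0, "tx": 0, "ty": 0, "tz": 0, "spin": 0},
    {"claw": 0, "tx": 0, "ty": 0, "tz": 0, "spin": 0},
    {"claw": 0, "tx": 0, "ty": 0, "tz": 0, "spin": 0},
    {"claw": 0, "tx": 0, "ty": 0, "tz": 0, "spin": 0},
    {"claw": 0, "tx": 0, "ty": 0, "tz": 0, "spin": 0},
    {"claw": 0, "tx": 0, "ty": 0, "tz": 0, "spin": 0},
    {"claw": 0, "tx": 0, "ty": 0, "tz": 0, "spin": 0},
    {"claw": 0, "tx": 0, "ty": 0, "tz": 0, "spin": 0},
  ],
)

```text
time: 19.47
position: [0.4221, -0.024, 0.1944]
tool_rot: [3.138, 0.136, 0.001]
ft_force: [-1.3, 0.0, 6.1]
grip_width: 0.373
```

step_arm(
  increments=[
    {"claw": 0, "tx": 0, "ty": 0, "tz": 0, "spin": 0},
    {"claw": 0, "tx": 0, "ty": 0, "tz": 0, "spin": 0},
    {"claw": 0, "tx": 0, "ty": 0, "tz": -0.03, "spin": 0},
    {"claw": 0, "tx": 0, "ty": 0, "tz": -0.07, "spin": 0},
    {"claw": 0, "tx": 0, "ty": 0, "tz": -0.11, "spin": 0},
    {"claw": 0, "tx": 0, "ty": 0, "tz": -0.125, "spin": 0},
    {"claw": 0, "tx": 0, "ty": 0, "tz": -0.125, "spin": 0},
  ],
)

```text
time: 20.05
position: [0.4233, -0.0237, 0.3227]
tool_rot: [3.135, 0.135, 0.012]
ft_force: [0.8, 0.6, -0.4]
grip_width: 0.372
```

```bash
python3 -c "
from h import *
st();go(.44,-.13,.155,-80);go(.591,-.3145,.155,-80)"
```

```text
t 20.05 grasp [ 0.4245 -0.0242  0.1592] jaw -85.1 F [ 0.8  0.6 -0.4] w 32.3 q [ 0.81 -0.11 -0.76  2.06 -0.08  1.15 -1.41]
tx ty tz [0.0075 0.1074 0.0047] spin -5.1
tx ty tz [0.142  0.3042 0.0064] spin -5.1
```

step_arm(
  increments=[
    {"claw": 0, "tx": 0.008, "ty": 0.036, "tz": 0, "spin": -5},
    {"claw": 0, "tx": 0.02, "ty": 0.074, "tz": 0, "spin": -5},
    {"claw": 0, "tx": 0.036, "ty": 0.112, "tz": 0, "spin": -5},
    {"claw": 0, "tx": 0.054, "ty": 0.149, "tz": 0, "spin": -5},
    {"claw": 0, "tx": 0.074, "ty": 0.185, "tz": 0, "spin": -5},
    {"claw": 0, "tx": 0.095, "ty": 0.22, "tz": 0, "spin": -5},
    {"claw": 0, "tx": 0.117, "ty": 0.255, "tz": 0, "spin": -5},
    {"claw": 0, "tx": 0.138, "ty": 0.289, "tz": 0, "spin": -5},
  ],
)

```text
time: 20.72
position: [0.5846, -0.3016, 0.3161]
tool_rot: [-3.128, -0.272, 0.004]
ft_force: [1.3, -0.2, 0.7]
grip_width: 0.374
```

step_arm(
  increments=[
    {"claw": 0, "tx": 0, "ty": 0.012, "tz": 0, "spin": 0},
    {"claw": 0, "tx": 0, "ty": 0.012, "tz": 0, "spin": 0},
    {"claw": 0, "tx": 0, "ty": 0.012, "tz": 0, "spin": 0},
    {"claw": 0, "tx": 0, "ty": 0.012, "tz": 0, "spin": 0},
  ],
)

```text
time: 21.05
position: [0.5859, -0.3097, 0.3177]
tool_rot: [-3.127, -0.276, 0.002]
ft_force: [-0.6, 0.2, -0.5]
grip_width: 0.377
```

```bash
python3 -c "
from h import *
st();go(.591,-.3145,.0355,-80)
cv2.imwrite('pics/v10.png',np.hstack([imaging.get_image('wrist')[:,100:460],cv2.resize(imaging.get_image('side')[150:360,200:420],None,fx=2,fy=2)]))"
```

```text
t 21.05 grasp [ 0.5856 -0.3093  0.1542] jaw -79.9 F [-0.6  0.2 -0.5] w 32.8 q [ 0.87  0.46 -0.56  1.51  0.25  1.25 -1.12]
tx ty tz [0.0043 0.0059 0.1187] spin 0.1
```

View pics/v10.png

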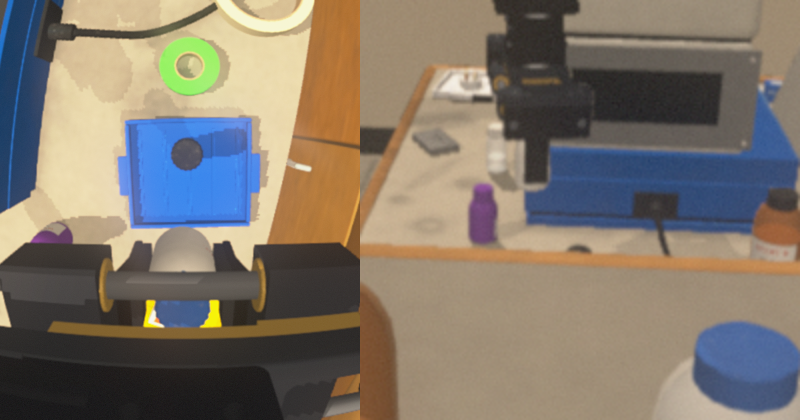

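step_arm(
  increments=[
    {"claw": 0, "tx": 0.004, "ty": 0.006, "tz": 0.035, "spin": 0},
    {"claw": 0, "tx": 0.004, "ty": 0.006, "tz": 0.07, "spin": 0},
    {"claw": 0, "tx": 0.004, "ty": 0.006, "tz": 0.095, "spin": 0},
    {"claw": 0, "tx": 0.004, "ty": 0.006, "tz": 0.106, "spin": 0},
    {"claw": 0, "tx": 0.004, "ty": 0.006, "tz": 0.112, "spin": 0},
    {"claw": 0, "tx": 0.004, "ty": 0.006, "tz": 0.112, "spin": 0},
    {"claw": 0, "tx": 0.004, "ty": 0.006, "tz": 0.112, "spin": 0},
    {"claw": 0, "tx": 0.004, "ty": 0.006, "tz": 0.112, "spin": 0},
  ],
)

```text
time: 21.82
position: [0.5921, -0.3169, 0.2091]
tool_rot: [3.128, 0.273, 0.005]
ft_force: [-0.1, -0.8, -0.2]
grip_width: 0.375
```

```bash
python3 -c "
from h import *
st();go(.591,-.3145,.0355,-80)"
```

```text
t 21.82 grasp [ 0.5927 -0.3172  0.0456] jaw -80.0 F [-0.1 -0.8 -0.2] w 32.6 q [ 0.85  0.57 -0.53  1.58  0.32  1.07 -1.16]
tx ty tz [-0.0007 -0.0026  0.0101] spin -0.0
```

step_arm(
  increments=[
    {"claw": 0, "tx": 0, "ty": -0.002, "tz": 0.004, "spin": 0},
    {"claw": 0, "tx": 0, "ty": -0.002, "tz": 0.007, "spin": 0},
    {"claw": 0, "tx": 0, "ty": -0.002, "tz": 0.01, "spin": 0},
    {"claw": 0, "tx": 0, "ty": -0.002, "tz": 0.01, "spin": 0},
    {"claw": 0, "tx": 0, "ty": -0.002, "tz": 0.01, "spin": 0},
    {"claw": 0, "tx": 0, "ty": -0.002, "tz": 0.01, "spin": 0},
  ],
)

```text
time: 22.32
position: [0.5913, -0.3147, 0.1979]
tool_rot: [3.129, 0.273, 0.002]
ft_force: [-1.2, 1.5, 5.5]
grip_width: 0.377
```

```bash
python3 -c "
from h import *
st();go(.591,-.3145,.0355,-80)"
```

```text
t 22.32 grasp [ 0.5915 -0.3148  0.0344] jaw -80.0 F [-1.2  1.5  5.5] w 32.8 q [ 0.84  0.58 -0.52  1.59  0.32  1.06 -1.17]
tx ty tz [-0.0003 -0.0003 -0.0011] spin -0.0
```

Contact at 5.5 N upward means the bottle is on the floor. I'll release it and retreat straight up.

step_arm(
  increments=[
    {"claw": 0.65, "tx": 0, "ty": 0, "tz": 0, "spin": 0},
    {"claw": 0.65, "tx": 0, "ty": 0, "tz": 0, "spin": 0},
    {"claw": 0.65, "tx": 0, "ty": 0, "tz": 0, "spin": 0},
    {"claw": 0.65, "tx": 0, "ty": 0, "tz": 0, "spin": 0},
    {"claw": 0.65, "tx": 0, "ty": 0, "tz": 0, "spin": 0},
    {"claw": 0.65, "tx": 0, "ty": 0, "tz": 0, "spin": 0},
    {"claw": 0.65, "tx": 0, "ty": 0, "tz": 0, "spin": 0},
  ],
)

```text
time: 22.9
position: [0.5908, -0.3149, 0.1966]
tool_rot: [-3.13, -0.273, 0.0]
ft_force: [-0.3, -0.9, 0.0]
grip_width: 0.645
```

step_arm(
  increments=[
    {"claw": 0.65, "tx": 0, "ty": 0, "tz": -0.02, "spin": 0},
    {"claw": 0.65, "tx": 0, "ty": 0, "tz": -0.05, "spin": 0},
    {"claw": 0.65, "tx": 0, "ty": 0, "tz": -0.09, "spin": 0},
    {"claw": 0.65, "tx": 0, "ty": 0, "tz": -0.13, "spin": 0},
    {"claw": 0.65, "tx": 0, "ty": 0, "tz": -0.15, "spin": 0},
    {"claw": 0.65, "tx": 0, "ty": 0, "tz": -0.15, "spin": 0},
  ],
)

```text
time: 23.4
position: [0.5925, -0.315, 0.3538]
tool_rot: [3.124, 0.272, 0.014]
ft_force: [0.3, -0.2, 0.5]
grip_width: 0.65
```

step_arm(
  increments=[
    {"claw": 0.65, "tx": -0.11, "ty": -0.01, "tz": 0, "spin": 0},
    {"claw": 0.65, "tx": -0.11, "ty": -0.01, "tz": 0, "spin": 0},
    {"claw": 0.65, "tx": -0.11, "ty": -0.01, "tz": 0, "spin": 0},
    {"claw": 0.65, "tx": -0.11, "ty": -0.01, "tz": 0, "spin": 0},
    {"claw": 0.65, "tx": -0.11, "ty": -0.01, "tz": 0, "spin": 0},
    {"claw": 0.65, "tx": -0.11, "ty": -0.01, "tz": 0, "spin": 0},
  ],
)

```text
time: 23.9
position: [0.4813, -0.3238, 0.3468]
tool_rot: [3.13, 0.273, 0.001]
ft_force: [0.4, 0.6, -0.1]
grip_width: 0.656
```

```bash
python3 -c "
from h import *
import pickle
st();p=imaging.camera_params('wrist');im=imaging.get_image('wrist');t=imaging.get_image('top');cv2.imwrite('pics/w11.png',im);cv2.imwrite('pics/t11.png',t);pickle.dump(p,open('w11.pkl','wb'))
cv2.imwrite('pics/v11.png',np.vstack([im[:250,:],cv2.resize(t[140:285,100:440],(560,239))]))
g=lambda l,n,i,m,z,q:(lambda c:print(l,rect(n,c[0],z,q)))(blob(m))
g('tray','wrist',im,mask(im,(100,120,60),(125,255,255),(160,20,400,220)),.012,p)
g('tape','top',t,mask(t,(40,80,60),(80,255,255),(375,135,420,175)),.012,None)
"
```

```text
t 23.9 grasp [ 0.4814 -0.3238  0.1833] jaw -80.0 F [ 0.4  0.6 -0.1] w 57.1 q [ 1.04  0.26 -0.58  1.69  0.15  1.24 -0.96]
tray [ 611.5 -310.6   95.6  125.6   10.7]
tape [ 705.2 -292.5   51.2   54.    88.7]
```

View pics/v11.png

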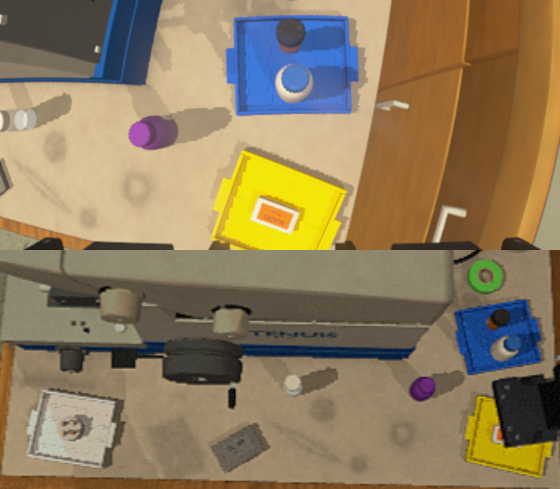

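Everything is in place by eye. A last numeric check follows before handing in.

```bash
python3 -c "
from h import *
import pickle
p=pickle.load(open('w11.pkl','rb'));im=cv2.imread('pics/w11.png');t=cv2.imread('pics/t11.png');t0=cv2.imread('pics/top0.png')
def loc(P,c,a): a=np.radians(a);d=np.array(P)-c;return np.round([d[0]*np.cos(a)+d[1]*np.sin(a),-d[0]*np.sin(a)+d[1]*np.cos(a)],1)
print('vial',loc(1000*plane('wrist',(291,32),.052,p)[0],[612.5,-310],11.2),'bottle',loc(1000*plane('wrist',(295,78),.068,p)[0],[612.5,-310],11.2))
c,a=blob(mask(im,(3,130,120),(18,255,255),(250,195,300,235)));r=rect('wrist',c,.014,p);print('pack',r,loc(r[:2],[461.5,-321],-11.3))
print('puck',loc(1000*plane('top',(100+71*340/560,140+(428-250)*145/239),.02)[0],[456.5,326.5],-8))
for n,b in (('case',(228,240,265,278)),('scint',(265,208,290,232))):
    x0,y0,x1,y1=b;print(n,'mean abs diff',np.abs(t[y0:y1,x0:x1].astype(int)-t0[y0:y1,x0:x1]).mean().round(1),cv2.phaseCorrelate(np.float32(cv2.cvtColor(t0,6)[y0:y1,x0:x1]),np.float32(cv2.cvtColor(t,6)[y0:y1,x0:x1])))
"
```

```text
vial [20.4  1.6] bottle [-22.6  -0.1]
pack [ 462.  -319.4   32.9   17.1   79.2] [0.2 1.7]
puck [-1.1 -4.5]
case mean abs diff 4.8 ((0.04863828548436899, 0.058140919276475245), 0.7867098927497864)
scint mean abs diff 5.3 ((0.5680012310212526, -0.19341321300446523), 0.9011091870069504)
```

```bash
python3 -c "
from bench import workorder
print(workorder.close_job())"
```

```text
the job is handed in; nothing more can be done
None
```

All four things are in their trays, and I handed the job in at about 24 s of the 128 s allowed. No verdict was reported.

My last camera checks put each item well inside its limits (offsets from the tray centre, x and y):

| Item | Tray | Offset (mm) | How it sits |
|---|---|---|---|
| Blade pack | yellow | 0, 2 | orange side up |
| Block puck | white | -1, -5 | pegs up |
| Amber vial | blue | 20, 2 | upright |
| Dropper bottle | blue | -23, 0 | upright |

- **Bystanders:** the grey case and clear vial show less than about 1.5 mm of shift in the top view. The green tape roll is within 1 mm of where it started. The purple look-alike was not touched.
- **Gripper:** it was open and well clear of everything at hand-in.
- **Not measured:** I judged tilt and height by eye in the pictures, backed by the release heights. The puck was let go roughly 4 mm above the floor, but it lay flat in later views.
- **Disagreements:** the blade pack looked and gripped about 43 mm long, not the stated 49 mm. The stated 36 mm puck closed at 35 mm. One early reading of the vial's position was about 14 mm off, so I took it again from directly above before gripping.

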